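Press a bearing dust cap home with a turned pusher

ROBOT

A 7-joint arm with a two-finger parallel gripper is mounted at the origin on the work surface. World frame = base frame: x ahead of the robot, y to its left, z up, the work surface at z = 0. Lengths are in m, angles in rad, forces in N, time in s.
With the tool pointing down it reaches from about 0.425 to 0.95 m from the base axis. Payload 4.7 kg.
Tool frame: the origin (TCP) lies on the mounting face of the last link; the fingertips stand 182 mm ahead of it and the grasp point (between the pads) lies 164 mm ahead of it (env.tip_reach is the distance from the TCP to the fingertips, in m); z points along the fingers, y is the line along which they close (so a half turn about z gives the same grasp; the last joint's range is limited). The gripper opens to 87 mm and grips with 3 to 60 N. Pads are 19 mm wide; open, the fingers measure 117 mm over their backs; the gripper's body (75 mm by 190 mm) begins 51 mm behind the grasp point.
Start: joints at [-1.204, 0.469, -0.049, 1.532, 0.024, 1.141, -0.082], TCP at [0.26, 0.623, 0.405] pointing down, gripper open.
Joint ranges: [-2.59, 2.59], [-0.33, 1.99], [-1.39, 1.29], [0.1, 2.45], [-1.04, 4.18], [0.21, 1.99], [-2.66, 2.66]. Speed limits (rad/s): [2.57, 2.57, 3.14, 3.14, 3.14, 3.14, 3.14].

INTERFACE

Orientations are given as a rotation vector (axis times angle).
In Python, from workcell import env, imaging gives the robot as it stands.
- The arm moves only by the tool arm_command, never from a script. Its argument "motion" is a list of rows, each an object with "delta_pos": the shift along the tool's x, y, z in mm, a list of three; "spin": the turn about the tool's z in rad; "claw": the closure, from -1 (fully open) to 1 (shut). In form: [{"delta_pos": [tx, ty, tz], "spin": spin, "claw": claw}, ...]. A call has 1 to 20 rows; each row shifts and turns the commanded pose from where the row before left it, along the tool's axes as they then stand; what a row does not reach is not made up. A row lasts 1/8 s, in which the tool goes at most 62.5 mm and 10.7 degrees, less where a joint would pass 70% of its speed; a pose out of reach is approached as far as the arm can. A call is refused whole if a number of a shift passes 62.5 or a number of a turn 0.188, either way. A call with a gripper value outside its range is refused whole. The fingers move at their own pace and stop on an object; "force" is the grip in N (left out, the last holds). Time passes only in rows, so rows that do not move let the fingers close. It gives the time, the measured TCP pose, the force, the opening and the grip force at its end, in the units of the state.
- env.get_state(): the state, without advancing time (a new reading comes with each control period).
- imaging.grab_frame(name): name is "scene" or "top" or "wrist"; returns a dict with "pixels" (420x560x3 uint8, red, green, blue), "mtx" (3x3 intrinsics, pixels), "rvec" (rotation vector, rad) and "tvec" (3), from world to camera coordinates, as OpenCV has them; the wrist camera has in their place "tool_from_camera" (4x4, takes a point from camera to tool coordinates, whose origin is the TCP and whose axes are the flange's). Camera axes: x right, y down, z forward; pixel columns grow to the right and rows downward; lengths in m; the calibration is good to about 2 mm. A picture is of the moment at which its call begins: read the wrist's pose just before it. There is no depth.
- env.hand_in(): hands the job in; it is judged then, once.
The state is a dict: "time_s": time; "joint_pos": joint angles; "qd": joint speeds; "effort": joint torques, N m; "eef_pos": TCP position; "orientation": TCP orientation; "ft_force": force on the tool from outside, world axes, zero at the start; "wrist_torque": the same for the moment, N m; "gripper_width": opening from 0.0 (shut) to 1.0 (fully open); "grip_force": force on a finger pad.
Only numpy, scipy, OpenCV 4.12 (cv2) and the standard library are available. Lean on these libraries where they do the work, as an engineer would, in place of code of your own. Each camera call takes 0.05 s, during which the arm holds its last target. There are 200 camera calls.

TASK

Take the wooden-handled pusher out of its stand and use it to press the orange dust cap straight down into the green bearing housing until it snaps past the spring catches and sits fully home, and bed it against the floor with a firm push of about 18 N, kept below 28 N because the cap cracks. Press it only with the pusher, never with the gripper itself. Then stand the pusher upright back in its stand, let go, and leave the jar, the chuck and the loose bearing where they are.

Things in the scene. Friction and masses are not known exactly. Their poses are not given: they have to be found in the camera images.
- pusher: Pusher, 0.2 kg, 110 mm long, upright in its stand. Origin: centre of its flat lower face, which does the pressing; z along its axis to the handle. Steel shank 22 mm diameter (z 0 to 55 mm), brass collar 42 mm diameter (z 55 to 63), straight round wooden handle 28 mm diameter (z 63 to 110). Grip the handle from above, fingertips just above the collar, at about 80 N.
- cap: Orange dust cap, 30 g: flange 48 mm diameter, 6 mm thick, lower edge tapered; hub 28 mm diameter, flat top 24 mm above the origin. Origin: centre of underside, z up. Starts loose and level in the bore, on a sliding felt seal. Pressed, it slides at about 2 N, needs 7 to 12 N while the catches give way, drops as it snaps, and rises hard on the floor. Bed it with 14 N or more; it cracks at 28 N.
- cap_top (a point): Centre of the flat top of the cap's hub, where the pusher presses. At the start it stands 13 mm above the housing's rim; when home, anywhere from 1 to 11 mm below it.
- housing: Green bearing housing, bolted down: round barrel 72 mm diameter, 60 mm tall, on a foot 120 x 86 x 14 mm. Origin: centre of its underside on the bench. Round bore 50 mm diameter, open at the top; inside, hidden under the cap, four spring catches and below them a floor. How deep these lie differs by 10 mm between housings and cannot be seen.
- housing_mouth (a point): Centre of the bore at the height of the housing's rim, 60 mm above the bench; z up.
- catch0 (a joint): One of four spring catches in the bore; 0 = sprung fully in (free), grows to about 0.003 m while the cap's flange pushes it back, and returns to 0 when the cap has snapped past it.
- catch1 (a joint): One of four spring catches in the bore; 0 = sprung fully in (free), grows to about 0.003 m while the cap's flange pushes it back, and returns to 0 when the cap has snapped past it.
- catch2 (a joint): One of four spring catches in the bore; 0 = sprung fully in (free), grows to about 0.003 m while the cap's flange pushes it back, and returns to 0 when the cap has snapped past it.
- catch3 (a joint): One of four spring catches in the bore; 0 = sprung fully in (free), grows to about 0.003 m while the cap's flange pushes it back, and returns to 0 when the cap has snapped past it.
- stand: Fixed dark wooden block 80 x 80 x 45 mm that holds the pusher. Origin: centre of its underside.
- stand_hole0 (a point): Centre of the mouth of the stand's one hole, on the block's top 45 mm above the bench; hole 27 mm diameter, 35 mm deep with a flat bottom, so the pusher's origin stands 10 mm above the bench when it is in.
- jar: Bystander: amber jar with a blue lid, 64 mm diameter, 85 mm tall. Origin: centre of its underside.
- chuck: Bystander: dark steel lathe chuck, 90 mm diameter, 48 mm tall. Origin: centre of its underside.
- bearing: Bystander: loose steel bearing ring, 52 mm diameter, 15 mm thick, lying flat. Origin: centre of its underside.

How it is judged:
On the way, in this order (a step that is already met when the one before it is completed fails the run):
1. the pusher is lifted clear of its stand (z of pusher in the frame of stand_hole0 above 0.01 m), for 0.2 s.
2. the cap is bedded home with the pusher: past all four catches, level, pressed with 14 N or more (z of cap in the frame of housing_mouth below -0.0242 m and angle between cap's own z axis and vertical below 0.06 rad and horizontal distance between cap and housing_mouth below 0.004 m and value of joint each of catch0, catch1, catch2, catch3 below 0.001 m and contact force between pusher and cap above 14 N), for 0.05 s.
At the end, for the whole second after the job is handed in: Cap home: level within 0.06 rad, centred within 4 mm, underside over 24.2 mm below the rim, all four catches back within 1 mm of free. Pusher released, at rest in its stand: within 5 mm of the hole bottom, 6 mm of its centre, upright within 0.12 rad (z of cap in the frame of housing_mouth below -0.0242 m and angle between cap's own z axis and vertical below 0.06 rad and horizontal distance between cap and housing_mouth below 0.004 m and value of joint each of catch0, catch1, catch2, catch3 below 0.001 m and linear speed of each of cap, pusher below 0.01 m/s and horizontal distance between pusher and stand_hole0 below 0.006 m and z of pusher in the frame of stand_hole0 below -0.03 m and angle between pusher's own z axis and vertical below 0.12 rad and contact force between the fingers and pusher below 0.1 N); the robot touches nothing.
It fails at once if the cap is pressed by the pusher with more than 28 N (it cracks) (contact force between pusher and cap above 28 N).
It fails at once if the gripper or arm pushes on the cap (1 N) (contact force between any of the arm, the fingers and cap above 1 N).
It fails at once if the jar, the chuck or the loose bearing is moved more than 15 mm (distance of any of jar, chuck, bearing from where it was at the start of the episode above 0.015 m).
It also fails if it takes over 51 s, if anything falls off the work surface, if the arm or the gripper's body presses on something with over 40 N, if the wrist force passes 120 N, or if a joint passes its speed limit or range.

## Working session

There is one attempt and no reset: what is moved stays moved. The work goes in short steps, Python scripts to look and compute and a tool call to move; the robot and the scene stay as the last step left them, time stands still between calls to the robot, and variables do not carry over. Pictures are saved under pics/ and viewed, at most 10 in all, crops included, and the job is handed in when it is done.

Besides the shell and the picture viewer there is one more tool, called after "Request:" as name(argument=value, ...), one argument or row to a line, values as JSON. arm_command: Moves the arm, as the interface text tells. Its arguments: {"type":"object","properties":{"motion":{"type":"array"},"force":{"type":"number"}},"required":["motion"]}

```bash
mkdir -p pics; cat > h.py <<'E'
import numpy as np, cv2, sys
from workcell import env, imaging
def save(n,f): cv2.imwrite('pics/'+n+'.png', cv2.cvtColor(f['pixels'],cv2.COLOR_RGB2BGR))
def ray(f,uv,st=None):
    K=np.array(f['mtx'],float); d=np.linalg.inv(K)@np.array([uv[0],uv[1],1.])
    if 'rvec' in f:
        R=cv2.Rodrigues(np.array(f['rvec'],float))[0]; t=np.array(f['tvec'],float).ravel()
        return -R.T@t, R.T@d
    T=np.array(f['tool_from_camera']); R=cv2.Rodrigues(np.array(st['orientation'],float))[0]; p=np.array(st['eef_pos'])
    return p+R@T[:3,3], R@T[:3,:3]@d
def onz(f,uv,z,st=None):
    o,d=ray(f,uv,st); return o+d*(z-o[2])/d[2]
E
python3 - <<'E'
from h import *
s=env.get_state(); print(s)
for n in ['scene','top']:
    f=imaging.grab_frame(n); save(n+'0',f); np.savez('pics/%s0.npz'%n,**f)
    o,d=ray(f,(280,210)); print(n,o,d,f['mtx'])
E
```

```text
{'time_s': 0.0, 'joint_pos': array([-1.2039163 ,  0.4694304 , -0.04857161,  1.53367478,  0.02412028,
        1.1409797 , -0.0823152 ]), 'qd': array([ 0.00206548,  0.00207274, -0.00184185,  0.00125518,  0.00095006,
        0.0008776 , -0.00068603]), 'effort': array([ 4.67551017e-04, -5.07985640e+01, -8.04259186e-02, -2.36162996e+01,
       -6.13218360e-02,  3.79662565e-02,  1.93852015e-04]), 'eef_pos': array([0.2601313 , 0.62260316, 0.40371457]), 'orientation': array([-6.17579501e-01, -3.08000684e+00,  2.96165119e-03]), 'ft_force': array([ 0.01402602, -0.03772967,  0.12329732]), 'wrist_torque': array([-0.0038944 , -0.01196186, -0.0133873 ]), 'grip_force': 0.0, 'gripper_width': 0.9981718370256795}
scene [ 0.817296   -0.3209932   0.75494343] [-0.29154009  0.50815771 -0.81094709] [[385.26958013   0.         273.32421589]
 [  0.         385.26958013 200.92521494]
 [  0.           0.           1.        ]]
top [0.48320332 0.09389633 1.00809896] [ 0.06904093 -0.00471814 -0.99760837] [[393.93457222   0.         280.94351308]
 [  0.         393.93457222 209.06522549]
 [  0.           0.           1.        ]]
```

View pics/scene0.png

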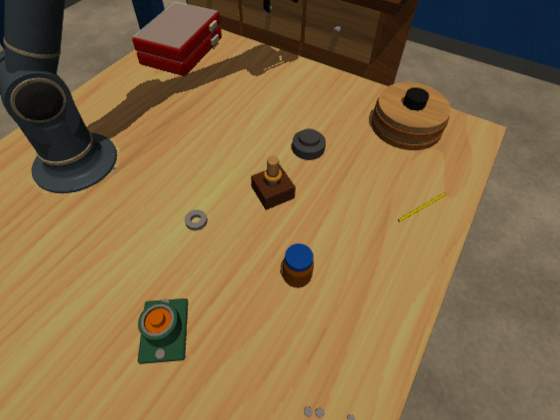

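View pics/top0.png

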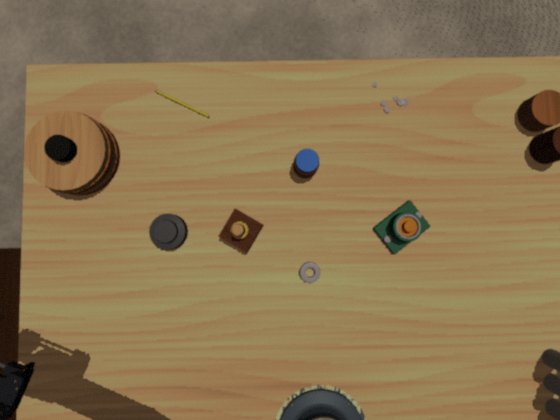

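The scene view shows the pusher in its stand at about (272,170) and the orange cap in the green housing at (157,320). In the top view they are at (238,229) and (409,227). Next I'll measure with masks.

```bash
python3 - <<'E'
from h import *
s=env.get_state()
def cen(m):
    n,l,st,c=cv2.connectedComponentsWithStats(m.astype(np.uint8)); i=1+np.argmax(st[1:,4]); return c[i],st[i]
fs={n:dict(np.load('pics/%s0.npz'%n)) for n in['top','scene']}
for n,(cx,cy,r) in {'top':(409,227,25),'scene':(157,320,30)}.items():
    f=fs[n]; hsv=cv2.cvtColor(f['pixels'],cv2.COLOR_RGB2HSV)
    H,S,V=[hsv[...,i].astype(int) for i in range(3)]
    w=np.zeros(H.shape,bool); w[cy-r:cy+r,cx-r:cx+r]=1
    c,st=cen(w&(H<14)&(S>180)&(V>120)); print(n,'cap',c,st,onz(f,c,.06),onz(f,c,.073))
    g=w&(H<14)&(S>180)&(V>120); print(np.unique(V[g],return_counts=True))
    cv2.imwrite('pics/c_%s.png'%n,cv2.resize(cv2.cvtColor(f['pixels'],cv2.COLOR_RGB2BGR)[cy-r:cy+r,cx-r:cx+r],(400,400),interpolation=cv2.INTER_NEAREST))
a=cv2.imread('pics/c_top.png'); 
t=cv2.cvtColor(fs['top']['pixels'],cv2.COLOR_RGB2BGR)[204:254,213:263]; q=cv2.cvtColor(fs['scene']['pixels'],cv2.COLOR_RGB2BGR)[145:205,243:303]
z=lambda x:cv2.resize(x,(290,290),interpolation=cv2.INTER_NEAREST)
cv2.imwrite('pics/m.png',np.vstack([np.hstack([z(t),z(q)]),np.hstack([z(a),z(cv2.imread('pics/c_scene.png'))])]))
E
```

```text
Traceback (most recent call last):
ValueError: attempt to get argmax of an empty sequence
```

```bash
python3 - <<'E'
from h import *
fs={n:dict(np.load('pics/%s0.npz'%n)) for n in['top','scene']}
cr=[]
for n,L in {'top':[(409,227,25),(238,229,25)],'scene':[(157,320,30),(273,175,30)]}.items():
    f=fs[n]; hsv=cv2.cvtColor(f['pixels'],cv2.COLOR_RGB2HSV)
    cx,cy,r=L[0]
    m=np.zeros(hsv.shape[:2],np.uint8); m[cy-r:cy+r,cx-r:cx+r]=cv2.inRange(hsv,(0,200,150),(17,255,255))[cy-r:cy+r,cx-r:cx+r]
    ys,xs=np.nonzero(m); print(n,hsv[cy,cx],len(xs))
    if len(xs):
        c=(xs.mean(),ys.mean()); print(c,xs.min(),xs.max(),ys.min(),ys.max(),onz(f,c,.06),onz(f,c,.073))
    for cx,cy,r in L:
        cr.append(cv2.resize(cv2.cvtColor(f['pixels'],cv2.COLOR_RGB2BGR)[cy-r:cy+r,cx-r:cx+r],(290,290),interpolation=cv2.INTER_NEAREST))
cv2.imwrite('pics/m.png',np.vstack([np.hstack(cr[:2]),np.hstack(cr[2:])]))
E
```

```text
top [ 15 200 152] 25
(np.float64(411.84), np.float64(227.72)) 408 415 221 234 [ 0.50009011 -0.22738385  0.06      ] [ 0.49985856 -0.22297857  0.073     ]
scene [ 14 255 177] 390
(np.float64(157.2025641025641), np.float64(319.92051282051284)) 145 170 309 332 [ 0.50366014 -0.21668514  0.06      ] [ 0.50952719 -0.21863639  0.073     ]
```

View pics/m.png

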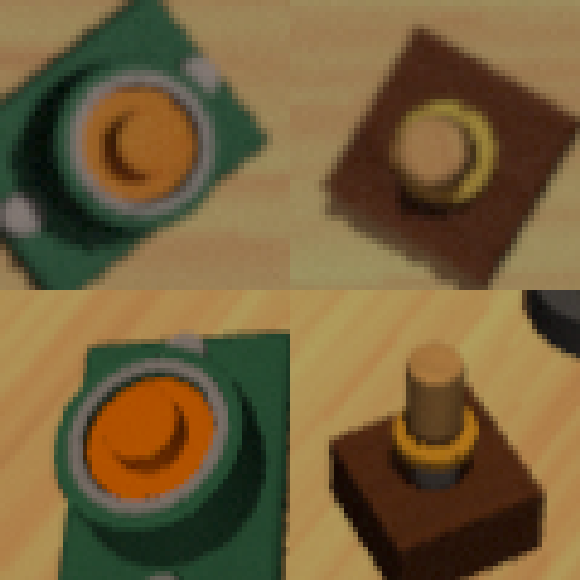

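The crops show the handle's top disc at about (237.5,229.5) in the top view and (273,160) in the scene view. The rim ring is centred at about (408.5,227) in the top view.

```bash
python3 - <<'E'
from h import *
fs={n:dict(np.load('pics/%s0.npz'%n)) for n in['top','scene']}
print(onz(fs['top'],(237.5,229.5),.12),onz(fs['scene'],(273,160),.12))
print('rim',onz(fs['top'],(409,226.7),.06),onz(fs['scene'],(157.5,319.5),.06))
print('jar',onz(fs['top'],(307,161),.085),'brg',onz(fs['top'],(310,272),.015),'chk',onz(fs['top'],(168,232),.04))
for p in [(241,210.),(262,226),(247,254),(220,240)]: print(onz(fs['top'],p,.045))
s=env.get_state(); print(cv2.Rodrigues(s['orientation'])[0].round(4))
f=imaging.grab_frame('wrist'); print(f['mtx'],f['tool_from_camera'])
E
```

```text
[0.50247252 0.18615588 0.12      ] [0.50419786 0.18754515 0.12      ]
rim [ 0.50267448 -0.22063329  0.06      ] [ 0.50359219 -0.21580559  0.06      ]
jar [0.66232623 0.02332143 0.085     ] brg [0.39519111 0.01715452 0.015     ] chk [0.50132094 0.36464211 0.04      ]
[0.55164153 0.18484649 0.045     ]
[0.51150463 0.13404787 0.045     ]
[0.44419609 0.17154738 0.045     ]
[0.47936845 0.23681608 0.045     ]
[[-9.227e-01  3.855e-01 -6.000e-04]
 [ 3.855e-01  9.227e-01 -1.600e-03]
 [-1.000e-04 -1.700e-03 -1.000e+00]]
[[355.76829743   0.         286.57479117]
 [  0.         355.76829743 211.65305923]
 [  0.           0.           1.        ]] [[-9.24827050e-04 -9.54488248e-01 -2.98247094e-01  8.34774898e-02]
 [ 9.99999262e-01 -6.47941443e-04 -1.02724849e-03  2.09289936e-04]
 [ 7.87249956e-04 -2.98247824e-01  9.54488143e-01  1.98616615e-02]
 [ 0.00000000e+00  0.00000000e+00  0.00000000e+00  1.00000000e+00]]
```

Request:
arm_command(
  motion=[
    {"delta_pos":[-28,-22,3],"spin":0,"claw":-1},
    {"delta_pos":[-28,-22,3],"spin":0,"claw":-1},
    {"delta_pos":[-28,-22,3],"spin":0,"claw":-1},
    {"delta_pos":[-28,-22,3],"spin":0,"claw":-1},
    {"delta_pos":[-28,-22,3],"spin":0,"claw":-1},
    {"delta_pos":[-28,-22,3],"spin":0,"claw":-1},
    {"delta_pos":[-28,-22,3],"spin":0,"claw":-1},
    {"delta_pos":[-28,-22,3],"spin":0,"claw":-1},
    {"delta_pos":[-28,-22,3],"spin":0,"claw":-1},
    {"delta_pos":[-28,-22,3],"spin":0,"claw":-1},
    {"delta_pos":[-28,-22,3],"spin":0,"claw":-1},
    {"delta_pos":[-28,-22,3],"spin":0,"claw":-1},
    {"delta_pos":[-28,-22,3],"spin":0,"claw":-1},
    {"delta_pos":[-28,-22,3],"spin":0,"claw":-1},
    {"delta_pos":[0,0,0],"spin":0,"claw":-1},
    {"delta_pos":[0,0,0],"spin":0,"claw":-1},
  ],
)

```text
time_s: 2.15
eef_pos: [0.5028, 0.1881, 0.3626]
orientation: [-0.617, -3.08, -0.001]
ft_force: [-0.0, -1.1, 0.4]
gripper_width: 1.004
grip_force: 0.0
```

```bash
python3 - <<'E'
from h import *
s=env.get_state(); f=imaging.grab_frame('wrist'); save('w1',f); np.savez('pics/w1.npz',**f,eef_pos=s['eef_pos'],orientation=s['orientation'])
print(s['eef_pos'],s['orientation'],s['joint_pos'],s['ft_force'],s['time_s'])
E
```

```text
[0.50281956 0.18812599 0.36259716] [-6.16639698e-01 -3.07973910e+00 -6.80525775e-04] [-0.53826887  0.28646471  0.12399457  1.91599014 -0.04418121  0.94202694
  0.78230286] [-0.00979116 -1.05205408  0.39325891] 2.15
```

View pics/w1.png

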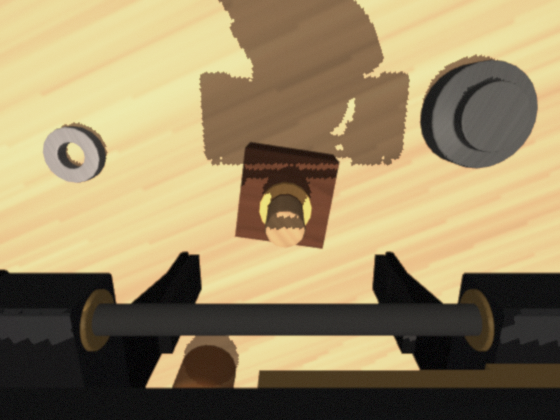

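The wrist view shows the handle's top disc at about (285,232), the collar ring at about (285,207) and the fingertips near (190,255) and (385,255).

```bash
python3 - <<'E'
from h import *
f=dict(np.load('pics/w1.npz')); s=f
hsv=cv2.cvtColor(f['pixels'],cv2.COLOR_RGB2HSV)
for y in range(176,252,5): print(y,[tuple(map(int,hsv[y,x])) for x in range(255,320,10)])
print(onz(f,(285.5,232),.12,s),onz(f,(285,207),.073,s))
# project expected tip point
E
```

```text
176 [(9, 132, 54), (11, 142, 54), (10, 149, 53), (10, 144, 55), (9, 154, 48), (10, 148, 50), (10, 148, 50)]
181 [(9, 145, 118), (10, 150, 114), (11, 132, 52), (13, 151, 59), (9, 153, 50), (11, 141, 49), (10, 151, 110)]
186 [(10, 142, 120), (8, 142, 54), (16, 147, 109), (16, 150, 122), (16, 153, 110), (10, 140, 53), (10, 150, 107)]
191 [(10, 149, 115), (15, 154, 71), (16, 153, 122), (16, 151, 123), (16, 148, 124), (14, 158, 66), (9, 147, 116)]
196 [(10, 148, 112), (27, 120, 236), (16, 147, 99), (15, 114, 78), (16, 145, 100), (16, 148, 133), (9, 143, 118)]
201 [(10, 147, 118), (27, 119, 238), (15, 119, 79), (15, 118, 82), (15, 117, 74), (23, 131, 202), (10, 148, 117)]
206 [(10, 145, 121), (27, 121, 237), (16, 128, 80), (15, 120, 81), (15, 119, 79), (26, 120, 238), (10, 147, 118)]
211 [(10, 145, 116), (26, 122, 236), (15, 114, 85), (15, 119, 152), (15, 124, 80), (26, 122, 236), (10, 145, 123)]
216 [(10, 152, 116), (25, 126, 227), (16, 118, 117), (18, 112, 228), (15, 119, 137), (26, 123, 236), (10, 152, 116)]
221 [(10, 145, 116), (23, 129, 184), (15, 118, 119), (15, 115, 124), (15, 118, 117), (25, 126, 226), (10, 148, 114)]
226 [(10, 144, 113), (14, 131, 103), (16, 123, 112), (15, 119, 126), (15, 119, 118), (12, 141, 103), (10, 145, 118)]
231 [(10, 146, 115), (14, 127, 141), (16, 116, 229), (18, 110, 235), (19, 105, 237), (12, 135, 123), (10, 147, 118)]
236 [(10, 148, 119), (10, 146, 119), (17, 112, 235), (18, 110, 235), (18, 110, 236), (9, 151, 108), (10, 153, 112)]
241 [(19, 100, 235), (19, 101, 220), (18, 110, 236), (16, 116, 228), (16, 115, 230), (10, 147, 120), (9, 143, 114)]
246 [(22, 93, 236), (20, 97, 236), (18, 100, 236), (16, 114, 229), (20, 95, 234), (17, 109, 183), (11, 142, 122)]
251 [(19, 97, 237), (19, 98, 236), (21, 93, 236), (21, 93, 237), (24, 86, 238), (26, 80, 237), (24, 83, 237)]
[0.50270322 0.18742505 0.12      ] [0.4993133  0.18824483 0.073     ]
```

Request:
arm_command(
  motion=[
    {"delta_pos":[1.7,-1,20],"spin":0,"claw":-1},
    {"delta_pos":[0,0,20],"spin":0,"claw":-1},
    {"delta_pos":[0,0,20],"spin":0,"claw":-1},
    {"delta_pos":[0,0,15],"spin":0,"claw":-1},
    {"delta_pos":[0,0,15],"spin":0,"claw":-1},
    {"delta_pos":[0,0,13],"spin":0,"claw":-1},
    {"delta_pos":[0,0,0],"spin":0,"claw":-1},
    {"delta_pos":[0,0,0],"spin":0,"claw":-1},
  ],
  force=60,
)

```text
time_s: 3.2
eef_pos: [0.5015, 0.1873, 0.2601]
orientation: [0.618, 3.08, 0.001]
ft_force: [-0.6, 0.7, 0.2]
gripper_width: 1.0
grip_force: 0.0
```

```bash
python3 - <<'E'
from h import *
s=env.get_state(); f=imaging.grab_frame('wrist'); save('w2',f); np.savez('pics/w2.npz',**f,eef_pos=s['eef_pos'],orientation=s['orientation'])
print(s['eef_pos'],s['orientation'],s['ft_force'],s['time_s'])
E
```

```text
[0.50146998 0.18731759 0.26005207] [6.17732907e-01 3.07965066e+00 8.30957917e-04] [-0.59147017  0.70875124  0.19663388] 3.2
```

View pics/w2.png

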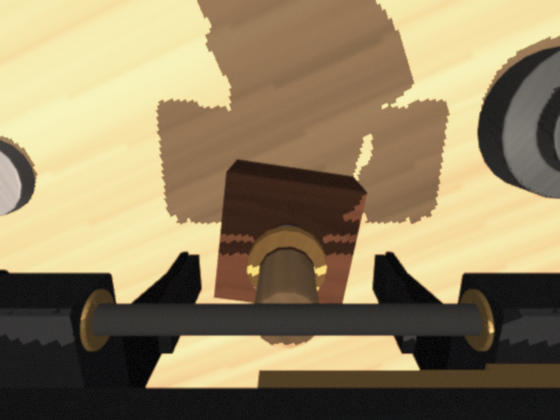

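The wrist view shows the handle and collar centred at column 287, midway between the fingertips, so I'm closing.

Request:
arm_command(
  motion=[
    {"delta_pos":[0,0,2],"spin":0,"claw":-1},
    {"delta_pos":[0,0,0],"spin":0,"claw":1},
    {"delta_pos":[0,0,0],"spin":0,"claw":1},
    {"delta_pos":[0,0,0],"spin":0,"claw":1},
    {"delta_pos":[0,0,0],"spin":0,"claw":1},
    {"delta_pos":[0,0,0],"spin":0,"claw":1},
    {"delta_pos":[0,0,0],"spin":0,"claw":1},
    {"delta_pos":[0,0,0],"spin":0,"claw":1},
    {"delta_pos":[0,0,0],"spin":0,"claw":1},
  ],
  force=60,
)

```text
time_s: 4.38
eef_pos: [0.5012, 0.1873, 0.2577]
orientation: [0.618, 3.08, 0.0]
ft_force: [0.8, -0.3, -0.4]
gripper_width: 0.311
grip_force: 60.0
```

```bash
python3 - <<'E'
from h import *
s=env.get_state(); print(s)
f=dict(np.load('pics/w2.npz'))
print(onz(f,(287.5,226),.073,f),onz(f,(249,262),.073,f),onz(f,(326,262),.073,f))
R=cv2.Rodrigues(f['orientation'])[0];print(R.round(4))
E
```

```text
{'time_s': 4.375, 'joint_pos': array([-0.52269108,  0.42355173,  0.10873269,  2.00913306, -0.06848889,
        0.71213225,  0.80346393]), 'qd': array([ 1.13503145e-03,  5.58563769e-05,  5.05553517e-04, -1.76778355e-04,
        1.37899637e-03,  1.11604645e-03, -2.08360398e-03]), 'effort': array([ 6.81339274e-02, -4.13771939e+01,  1.58160299e+00, -1.68458784e+01,
        1.58642762e-02,  1.30381160e-01,  3.13487217e-04]), 'eef_pos': array([0.50122538, 0.1873225 , 0.25773759]), 'orientation': array([6.17511843e-01, 3.08025036e+00, 2.88888457e-04]), 'ft_force': array([ 0.79151724, -0.34304817, -0.3726442 ]), 'wrist_torque': array([ 0.05335061, -0.03081019, -0.03994309]), 'grip_force': 59.99788309447467, 'gripper_width': 0.31148175181464144}
[0.47987864 0.19699625 0.073     ] [0.49037107 0.17111202 0.073     ] [0.505699   0.20769514 0.073     ]
[[-9.226e-01  3.857e-01  7.000e-04]
 [ 3.857e-01  9.226e-01  4.000e-04]
 [-5.000e-04  6.000e-04 -1.000e+00]]
```

Request:
arm_command(
  motion=[
    {"delta_pos":[0,0,-5],"spin":0,"claw":1},
    {"delta_pos":[0,0,-10],"spin":0,"claw":1},
    {"delta_pos":[0,0,-15],"spin":0,"claw":1},
    {"delta_pos":[0,0,-15],"spin":0,"claw":1},
    {"delta_pos":[0,0,-15],"spin":0,"claw":1},
    {"delta_pos":[0,0,-15],"spin":0,"claw":1},
    {"delta_pos":[0,0,-15],"spin":0,"claw":1},
    {"delta_pos":[0,0,-5],"spin":0,"claw":1},
    {"delta_pos":[0,0,0],"spin":0,"claw":1},
    {"delta_pos":[0,0,0],"spin":0,"claw":1},
  ],
)

```text
time_s: 5.62
eef_pos: [0.501, 0.1872, 0.3521]
orientation: [-0.617, -3.079, 0.001]
ft_force: [0.5, -0.0, -3.1]
gripper_width: 0.313
grip_force: 60.0
```

Request:
arm_command(
  motion=[
    {"delta_pos":[-6,-12,0],"spin":0,"claw":1},
    {"delta_pos":[-14,-23,0],"spin":0,"claw":1},
    {"delta_pos":[-14,-24,0],"spin":0,"claw":1},
    {"delta_pos":[-14,-24,0],"spin":0,"claw":1},
    {"delta_pos":[-14,-24,0],"spin":0,"claw":1},
    {"delta_pos":[-14,-24,0],"spin":0,"claw":1},
    {"delta_pos":[-14,-24,0],"spin":0,"claw":1},
    {"delta_pos":[-14,-24,0],"spin":0,"claw":1},
    {"delta_pos":[-14,-24,0],"spin":0,"claw":1},
    {"delta_pos":[-14,-24,0],"spin":0,"claw":1},
    {"delta_pos":[-14,-24,0],"spin":0,"claw":1},
    {"delta_pos":[-14,-24,0],"spin":0,"claw":1},
    {"delta_pos":[-14,-24,0],"spin":0,"claw":1},
    {"delta_pos":[-14,-24,0],"spin":0,"claw":1},
    {"delta_pos":[-14,-24,0],"spin":0,"claw":1},
    {"delta_pos":[-14,-24,0],"spin":0,"claw":1},
    {"delta_pos":[-8,-14,0],"spin":0,"claw":1},
    {"delta_pos":[0,0,0],"spin":0,"claw":1},
    {"delta_pos":[0,0,0],"spin":0,"claw":1},
    {"delta_pos":[0,0,0],"spin":0,"claw":1},
  ],
)

```text
time_s: 8.12
eef_pos: [0.5597, -0.253, 0.3526]
orientation: [-0.615, -3.081, -0.001]
ft_force: [-0.9, 0.1, -2.3]
gripper_width: 0.309
grip_force: 60.0
```

```bash
python3 - <<'E'
from h import *
s=env.get_state(); f=imaging.grab_frame('wrist'); save('w3',f); np.savez('pics/w3.npz',**f,eef_pos=s['eef_pos'],orientation=s['orientation'])
print(s['eef_pos'],s['orientation'],s['ft_force'],s['time_s'],s['grip_force'],s['gripper_width'])
E
```

```text
[ 0.55966007 -0.25298826  0.35264323] [-6.14536481e-01 -3.08054184e+00 -1.47115424e-03] [-0.91075688  0.05008231 -2.34999089] 8.125 59.99773504212499 0.3092746426509119
```

View pics/w3.png

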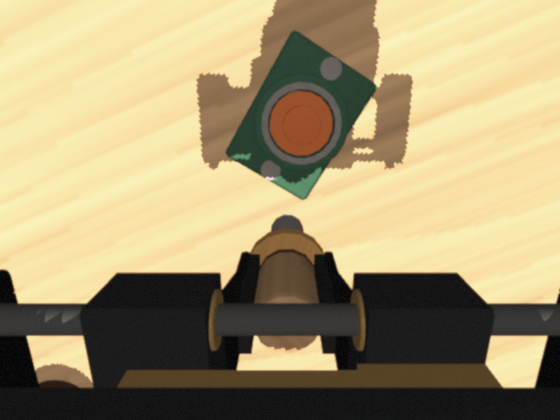

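The wrist view shows the housing ring centred at about (301,123) and the orange cap at about (302,124). The pusher hangs straight at column 287, with the shank's end at row ~215.

```bash
python3 - <<'E'
from h import *
f=dict(np.load('pics/w3.npz')); hsv=cv2.cvtColor(f['pixels'],cv2.COLOR_RGB2HSV)
w=np.zeros(hsv.shape[:2],np.uint8); w[75:175,250:355]=255
R=cv2.Rodrigues(f['orientation'])[0]
def tool(p): return (R.T@(p-f['eef_pos'])*1000).round(1)
for n,lo,hi in [('orange',(0,150,60),(16,255,255)),('ring',(0,0,60),(179,60,255))]:
    m=cv2.inRange(hsv,lo,hi)&w
    cs,_=cv2.findContours(m,cv2.RETR_EXTERNAL,cv2.CHAIN_APPROX_NONE); c=max(cs,key=len); e=cv2.fitEllipse(cv2.convexHull(c)); print(n,e,len(c))
    for z in (.055,.06):
        p=onz(f,e[0],z,f); print(z,p,tool(p))
print(hsv[123,262:345:4].tolist())
p=onz(f,(302,125),.073,f); print('hub',p,tool(p))
m=f['pixels'].astype(int).sum(2)[195:232,287]; print(m.tolist())
p=onz(f,(287.5,215),f['eef_pos'][2]-.2477,f); print('shank edge',tool(p))
print(tool(onz(f,(287.5,229),f['eef_pos'][2]-.1847,f)),'collar far edge')
print(R.round(4))
E
```

```text
orange ((300.8978576660156, 122.95469665527344), (63.02037048339844, 64.75376892089844), 11.260805130004883) 179
0.055 [ 0.5017282  -0.21689362  0.055     ] [ 67.2  10.8 297.7]
0.06 [ 0.50138487 -0.21696287  0.06      ] [ 67.5  10.7 292.7]
ring ((301.1065368652344, 122.83851623535156), (81.5130615234375, 84.13745880126953), 11.330172538757324) 234
0.055 [ 0.5017096  -0.21671542  0.055     ] [ 67.3  11.  297.7]
0.06 [ 0.50136661 -0.21678788  0.06      ] [ 67.6  10.8 292.7]
[[21, 20, 88], [10, 24, 97], [11, 179, 137], [10, 189, 151], [10, 185, 152], [10, 187, 138], [10, 186, 152], [10, 182, 154], [10, 182, 154], [10, 182, 153], [10, 182, 154], [10, 185, 152], [10, 183, 153], [10, 182, 154], [10, 182, 151], [10, 184, 147], [10, 184, 151], [10, 185, 152], [49, 34, 60], [10, 23, 101], [66, 57, 72]]
hub [ 0.50210479 -0.21694745  0.073     ] [ 66.8  11.  279.7]
[652, 651, 649, 646, 637, 629, 622, 620, 622, 614, 619, 625, 631, 638, 643, 648, 648, 649, 636, 552, 371, 232, 204, 203, 202, 205, 209, 204, 203, 207, 206, 207, 205, 205, 211, 211, 220]
shank edge [  9.9   0.6 247.7]
[ 23.    0.5 184.7] collar far edge
[[-9.235e-01  3.837e-01 -2.000e-04]
 [ 3.837e-01  9.235e-01  1.000e-03]
 [ 5.000e-04  8.000e-04 -1.000e+00]]
```

Request:
arm_command(
  motion=[
    {"delta_pos":[8,1.3,0],"spin":0,"claw":1},
    {"delta_pos":[13,2,0],"spin":0,"claw":1},
    {"delta_pos":[13,2,0],"spin":0,"claw":1},
    {"delta_pos":[13,2,0],"spin":0,"claw":1},
    {"delta_pos":[13,2,0],"spin":0,"claw":1},
    {"delta_pos":[7.5,1,0],"spin":0,"claw":1},
    {"delta_pos":[0,0,8],"spin":0,"claw":1},
    {"delta_pos":[0,0,10],"spin":0,"claw":1},
    {"delta_pos":[0,0,6],"spin":0,"claw":1},
    {"delta_pos":[0,0,3],"spin":0,"claw":1},
    {"delta_pos":[0,0,0],"spin":0,"claw":1},
    {"delta_pos":[0,0,0],"spin":0,"claw":1},
  ],
)

```text
time_s: 9.68
eef_pos: [0.5013, -0.2189, 0.3259]
orientation: [0.618, 3.08, -0.0]
ft_force: [0.6, -0.9, -2.5]
gripper_width: 0.309
grip_force: 60.0
```

```bash
python3 - <<'E'
from h import *
s=env.get_state(); f=imaging.grab_frame('scene'); save('s4',f)
print(s['eef_pos'],s['orientation'],s['ft_force'],s['time_s'])
im=cv2.cvtColor(f['pixels'],cv2.COLOR_RGB2BGR)[270:370,90:230]; cv2.imwrite('pics/s4c.png',cv2.resize(im,None,fx=4,fy=4))
E
```

```text
[ 0.50129618 -0.21893661  0.32589968] [ 6.17707859e-01  3.07979169e+00 -6.65040393e-05] [ 0.60664081 -0.88362341 -2.47688824] 9.675
```

View pics/s4c.png

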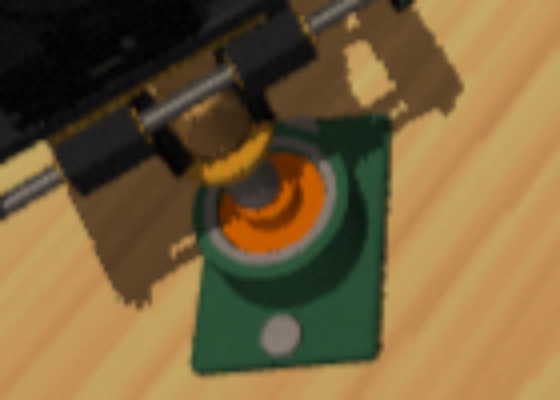

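The crop shows the pusher poised just above the hub and about 2 mm off centre. I'll correct that and start pressing gently.

Request:
arm_command(
  motion=[
    {"delta_pos":[0.7,1.3,1],"spin":0,"claw":1},
    {"delta_pos":[0,0,1],"spin":0,"claw":1},
    {"delta_pos":[0,0,1],"spin":0,"claw":1},
    {"delta_pos":[0,0,1],"spin":0,"claw":1},
    {"delta_pos":[0,0,1],"spin":0,"claw":1},
    {"delta_pos":[0,0,1],"spin":0,"claw":1},
    {"delta_pos":[0,0,1],"spin":0,"claw":1},
    {"delta_pos":[0,0,0],"spin":0,"claw":1},
  ],
)

```text
time_s: 10.72
eef_pos: [0.501, -0.2173, 0.3186]
orientation: [-0.618, -3.08, -0.0]
ft_force: [-0.3, -0.2, -2.7]
gripper_width: 0.31
grip_force: 60.0
```

Request:
arm_command(
  motion=[
    {"delta_pos":[0,0,1],"spin":0,"claw":1},
    {"delta_pos":[0,0,1],"spin":0,"claw":1},
    {"delta_pos":[0,0,0],"spin":0,"claw":1},
  ],
)

```text
time_s: 11.1
eef_pos: [0.501, -0.2173, 0.3165]
orientation: [-0.618, -3.08, -0.0]
ft_force: [0.3, 0.5, -2.6]
gripper_width: 0.31
grip_force: 60.0
```

Request:
arm_command(
  motion=[
    {"delta_pos":[0,0,1],"spin":0,"claw":1},
    {"delta_pos":[0,0,0],"spin":0,"claw":1},
  ],
)

```text
time_s: 11.35
eef_pos: [0.501, -0.2173, 0.3156]
orientation: [-0.618, -3.08, -0.0]
ft_force: [-0.3, -0.3, -2.7]
gripper_width: 0.312
grip_force: 60.0
```

Request:
arm_command(
  motion=[
    {"delta_pos":[0,0,1],"spin":0,"claw":1},
    {"delta_pos":[0,0,0],"spin":0,"claw":1},
  ],
)

```text
time_s: 11.6
eef_pos: [0.501, -0.2173, 0.3146]
orientation: [-0.618, -3.08, -0.0]
ft_force: [-0.0, 0.0, -2.1]
gripper_width: 0.316
grip_force: 60.0
```

Request:
arm_command(
  motion=[
    {"delta_pos":[0,0,1],"spin":0,"claw":1},
    {"delta_pos":[0,0,0],"spin":0,"claw":1},
  ],
)

```text
time_s: 11.85
eef_pos: [0.501, -0.2173, 0.3136]
orientation: [-0.618, -3.08, -0.0]
ft_force: [0.7, 1.2, -1.6]
gripper_width: 0.314
grip_force: 60.0
```

Request:
arm_command(
  motion=[
    {"delta_pos":[0,0,1],"spin":0,"claw":1},
    {"delta_pos":[0,0,0],"spin":0,"claw":1},
  ],
)

```text
time_s: 12.1
eef_pos: [0.5011, -0.2174, 0.313]
orientation: [0.618, 3.08, 0.0]
ft_force: [-1.0, 0.4, 1.0]
gripper_width: 0.307
grip_force: 60.0
```

```bash
python3 - <<'E'
from h import *
s=env.get_state(); f=imaging.grab_frame('scene'); save('s5',f)
print(s['eef_pos'],s['ft_force'],s['wrist_torque'],s['time_s'])
im=cv2.cvtColor(f['pixels'],cv2.COLOR_RGB2BGR)[290:350,120:190]; cv2.imwrite('pics/s5c.png',cv2.resize(im,None,fx=8,fy=8))
E
```

```text
[ 0.50105722 -0.21739748  0.31296085] [-0.97937309  0.40251671  0.99345842] [0.04889694 0.21821301 0.03227247] 12.1
```

View pics/s5c.png

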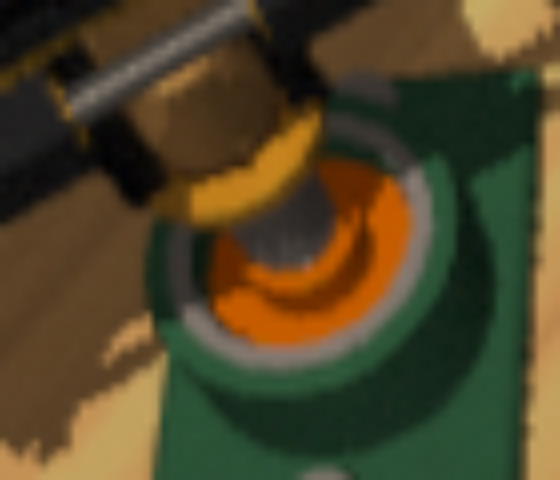

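The pusher is in contact with the hub and well centred, with a force of about 3.5 N. I'll keep pressing in small steps.

Request:
arm_command(
  motion=[
    {"delta_pos":[0,0,1],"spin":0,"claw":1},
    {"delta_pos":[0,0,0],"spin":0,"claw":1},
  ],
)

```text
time_s: 12.4
eef_pos: [0.5012, -0.2175, 0.3122]
orientation: [0.618, 3.079, 0.0]
ft_force: [-0.5, 0.3, 4.6]
gripper_width: 0.309
grip_force: 60.0
```

Request:
arm_command(
  motion=[
    {"delta_pos":[0,0,1],"spin":0,"claw":1},
    {"delta_pos":[0,0,0],"spin":0,"claw":1},
  ],
)

```text
time_s: 12.65
eef_pos: [0.5012, -0.2175, 0.3111]
orientation: [0.618, 3.079, -0.0]
ft_force: [-1.2, 0.4, 5.0]
gripper_width: 0.314
grip_force: 60.0
```

Request:
arm_command(
  motion=[
    {"delta_pos":[0,0,0.5],"spin":0,"claw":1},
    {"delta_pos":[0,0,0],"spin":0,"claw":1},
  ],
)

```text
time_s: 12.9
eef_pos: [0.5012, -0.2174, 0.3104]
orientation: [0.617, 3.08, -0.0]
ft_force: [-0.4, 1.9, 4.8]
gripper_width: 0.307
grip_force: 60.0
```

Request:
arm_command(
  motion=[
    {"delta_pos":[0,0,0.5],"spin":0,"claw":1},
    {"delta_pos":[0,0,0],"spin":0,"claw":1},
  ],
)

```text
time_s: 13.15
eef_pos: [0.5011, -0.2174, 0.3096]
orientation: [0.618, 3.08, -0.0]
ft_force: [0.4, -0.1, 2.3]
gripper_width: 0.308
grip_force: 60.0
```

Request:
arm_command(
  motion=[
    {"delta_pos":[0,0,0.5],"spin":0,"claw":1},
    {"delta_pos":[0,0,0],"spin":0,"claw":1},
  ],
)

```text
time_s: 13.4
eef_pos: [0.5011, -0.2173, 0.3091]
orientation: [0.618, 3.08, -0.0]
ft_force: [0.4, 0.2, 1.3]
gripper_width: 0.308
grip_force: 60.0
```

Request:
arm_command(
  motion=[
    {"delta_pos":[0,0,0.5],"spin":0,"claw":1},
    {"delta_pos":[0,0,0],"spin":0,"claw":1},
  ],
)

```text
time_s: 13.65
eef_pos: [0.5011, -0.2174, 0.3086]
orientation: [0.618, 3.08, -0.0]
ft_force: [0.2, -0.7, 1.3]
gripper_width: 0.313
grip_force: 60.0
```

Request:
arm_command(
  motion=[
    {"delta_pos":[0,0,0.5],"spin":0,"claw":1},
    {"delta_pos":[0,0,0],"spin":0,"claw":1},
  ],
)

```text
time_s: 13.9
eef_pos: [0.501, -0.2173, 0.308]
orientation: [0.618, 3.08, -0.0]
ft_force: [1.2, -0.1, -0.2]
gripper_width: 0.313
grip_force: 60.0
```

Request:
arm_command(
  motion=[
    {"delta_pos":[0,0,0.5],"spin":0,"claw":1},
    {"delta_pos":[0,0,0],"spin":0,"claw":1},
  ],
)

```text
time_s: 14.15
eef_pos: [0.5009, -0.2173, 0.3074]
orientation: [-0.617, -3.08, -0.0]
ft_force: [1.1, -0.1, -1.5]
gripper_width: 0.309
grip_force: 60.0
```

Request:
arm_command(
  motion=[
    {"delta_pos":[0,0,0.5],"spin":0,"claw":1},
    {"delta_pos":[0,0,0],"spin":0,"claw":1},
  ],
)

```text
time_s: 14.4
eef_pos: [0.5008, -0.2172, 0.3069]
orientation: [-0.617, -3.079, -0.0]
ft_force: [1.0, -0.1, -1.4]
gripper_width: 0.312
grip_force: 60.0
```

Request:
arm_command(
  motion=[
    {"delta_pos":[0,0,0.5],"spin":0,"claw":1},
    {"delta_pos":[0,0,0],"spin":0,"claw":1},
  ],
)

```text
time_s: 14.65
eef_pos: [0.5006, -0.2172, 0.3062]
orientation: [-0.617, -3.079, -0.001]
ft_force: [0.4, 0.3, -2.6]
gripper_width: 0.31
grip_force: 60.0
```

Request:
arm_command(
  motion=[
    {"delta_pos":[0,0,0.5],"spin":0,"claw":1},
    {"delta_pos":[0,0,0],"spin":0,"claw":1},
  ],
)

```text
time_s: 14.9
eef_pos: [0.5007, -0.2172, 0.3058]
orientation: [-0.617, -3.079, -0.0]
ft_force: [-0.4, -0.0, -2.1]
gripper_width: 0.315
grip_force: 60.0
```

Request:
arm_command(
  motion=[
    {"delta_pos":[0,0,0.5],"spin":0,"claw":1},
    {"delta_pos":[0,0,0],"spin":0,"claw":1},
  ],
)

```text
time_s: 15.15
eef_pos: [0.5009, -0.2173, 0.3056]
orientation: [-0.618, -3.08, -0.0]
ft_force: [0.1, -0.7, -3.0]
gripper_width: 0.306
grip_force: 60.0
```

Request:
arm_command(
  motion=[
    {"delta_pos":[0,0,0.5],"spin":0,"claw":1},
    {"delta_pos":[0,0,0],"spin":0,"claw":1},
  ],
)

```text
time_s: 15.4
eef_pos: [0.501, -0.2173, 0.3051]
orientation: [-0.618, -3.08, -0.0]
ft_force: [-0.5, 0.1, -2.1]
gripper_width: 0.314
grip_force: 60.0
```

Request:
arm_command(
  motion=[
    {"delta_pos":[0,0,0.5],"spin":0,"claw":1},
    {"delta_pos":[0,0,0],"spin":0,"claw":1},
  ],
)

```text
time_s: 15.65
eef_pos: [0.501, -0.2173, 0.3047]
orientation: [-0.618, -3.08, -0.0]
ft_force: [0.2, 0.2, -2.9]
gripper_width: 0.31
grip_force: 60.0
```

Request:
arm_command(
  motion=[
    {"delta_pos":[0,0,0.5],"spin":0,"claw":1},
    {"delta_pos":[0,0,0],"spin":0,"claw":1},
  ],
)

```text
time_s: 15.9
eef_pos: [0.501, -0.2173, 0.3042]
orientation: [-0.618, -3.08, -0.0]
ft_force: [-0.5, -0.1, -2.5]
gripper_width: 0.312
grip_force: 60.0
```

Request:
arm_command(
  motion=[
    {"delta_pos":[0,0,0.5],"spin":0,"claw":1},
    {"delta_pos":[0,0,0],"spin":0,"claw":1},
  ],
)

```text
time_s: 16.15
eef_pos: [0.501, -0.2173, 0.3037]
orientation: [-0.618, -3.08, -0.0]
ft_force: [-0.0, -0.5, -1.7]
gripper_width: 0.308
grip_force: 60.0
```

Request:
arm_command(
  motion=[
    {"delta_pos":[0,0,0.4],"spin":0,"claw":1},
    {"delta_pos":[0,0,0],"spin":0,"claw":1},
  ],
)

```text
time_s: 16.4
eef_pos: [0.501, -0.2173, 0.3033]
orientation: [-0.618, -3.08, -0.0]
ft_force: [0.4, 0.8, -3.0]
gripper_width: 0.309
grip_force: 60.0
```

Request:
arm_command(
  motion=[
    {"delta_pos":[0,0,0.4],"spin":0,"claw":1},
    {"delta_pos":[0,0,0],"spin":0,"claw":1},
  ],
)

```text
time_s: 16.65
eef_pos: [0.501, -0.2173, 0.3029]
orientation: [-0.618, -3.08, -0.0]
ft_force: [0.4, 0.1, -2.6]
gripper_width: 0.312
grip_force: 60.0
```

Request:
arm_command(
  motion=[
    {"delta_pos":[0,0,0.5],"spin":0,"claw":1},
    {"delta_pos":[0,0,0],"spin":0,"claw":1},
  ],
)

```text
time_s: 16.9
eef_pos: [0.501, -0.2174, 0.3024]
orientation: [0.618, 3.08, 0.0]
ft_force: [0.7, 0.2, -2.6]
gripper_width: 0.308
grip_force: 60.0
```

Request:
arm_command(
  motion=[
    {"delta_pos":[0,0,0.5],"spin":0,"claw":1},
    {"delta_pos":[0,0,0],"spin":0,"claw":1},
  ],
)

```text
time_s: 17.15
eef_pos: [0.501, -0.2174, 0.3021]
orientation: [0.618, 3.08, 0.0]
ft_force: [0.2, -0.1, 0.8]
gripper_width: 0.31
grip_force: 60.0
```

Request:
arm_command(
  motion=[
    {"delta_pos":[0,0,0.5],"spin":0,"claw":1},
    {"delta_pos":[0,0,0],"spin":0,"claw":1},
  ],
)

```text
time_s: 17.4
eef_pos: [0.5011, -0.2174, 0.302]
orientation: [0.618, 3.08, 0.0]
ft_force: [-1.3, 0.4, 5.4]
gripper_width: 0.309
grip_force: 60.0
```

Request:
arm_command(
  motion=[
    {"delta_pos":[0,0,0.5],"spin":0,"claw":1},
    {"delta_pos":[0,0,0],"spin":0,"claw":1},
  ],
)

```text
time_s: 17.65
eef_pos: [0.5011, -0.2175, 0.302]
orientation: [0.618, 3.08, 0.001]
ft_force: [-1.7, 0.4, 8.4]
gripper_width: 0.311
grip_force: 60.0
```

Request:
arm_command(
  motion=[
    {"delta_pos":[0,0,0.3],"spin":0,"claw":1},
    {"delta_pos":[0,0,0],"spin":0,"claw":1},
  ],
)

```text
time_s: 17.9
eef_pos: [0.5012, -0.2175, 0.302]
orientation: [0.618, 3.079, 0.001]
ft_force: [-2.8, 1.6, 10.3]
gripper_width: 0.312
grip_force: 60.0
```

Contact is about 13 N with no further travel, so this is the floor. I'll bring it to about 18 N.

Request:
arm_command(
  motion=[
    {"delta_pos":[0,0,0.4],"spin":0,"claw":1},
    {"delta_pos":[0,0,0],"spin":0,"claw":1},
  ],
)

```text
time_s: 18.15
eef_pos: [0.5012, -0.2176, 0.3019]
orientation: [0.618, 3.079, 0.001]
ft_force: [-4.3, 2.1, 12.8]
gripper_width: 0.313
grip_force: 60.0
```

Request:
arm_command(
  motion=[
    {"delta_pos":[0,0,0.3],"spin":0,"claw":1},
    {"delta_pos":[0,0,0],"spin":0,"claw":1},
    {"delta_pos":[0,0,0],"spin":0,"claw":1},
  ],
)

```text
time_s: 18.52
eef_pos: [0.5012, -0.2176, 0.3019]
orientation: [0.618, 3.079, 0.001]
ft_force: [-4.0, 1.8, 14.5]
gripper_width: 0.306
grip_force: 60.0
```

Request:
arm_command(
  motion=[
    {"delta_pos":[0,0,0.2],"spin":0,"claw":1},
    {"delta_pos":[0,0,0],"spin":0,"claw":1},
    {"delta_pos":[0,0,0],"spin":0,"claw":1},
  ],
)

```text
time_s: 18.9
eef_pos: [0.5012, -0.2176, 0.3019]
orientation: [0.618, 3.079, 0.001]
ft_force: [-5.0, 2.9, 15.4]
gripper_width: 0.315
grip_force: 60.0
```

Request:
arm_command(
  motion=[
    {"delta_pos":[0,0,-2],"spin":0,"claw":1},
    {"delta_pos":[0,0,-4],"spin":0,"claw":1},
    {"delta_pos":[0,0,-10],"spin":0,"claw":1},
    {"delta_pos":[0,0,-15],"spin":0,"claw":1},
    {"delta_pos":[0,0,-15],"spin":0,"claw":1},
    {"delta_pos":[0,0,-10],"spin":0,"claw":1},
    {"delta_pos":[0,0,0],"spin":0,"claw":1},
    {"delta_pos":[0,0,0],"spin":0,"claw":1},
  ],
)

```text
time_s: 19.9
eef_pos: [0.5008, -0.2172, 0.3554]
orientation: [-0.617, -3.08, -0.0]
ft_force: [0.6, 0.2, -3.3]
gripper_width: 0.31
grip_force: 60.0
```

```bash
python3 - <<'E'
from h import *
s=env.get_state(); f=imaging.grab_frame('wrist'); save('w6',f); np.savez('pics/w6.npz',**f,eef_pos=s['eef_pos'],orientation=s['orientation'])
print(s['eef_pos'],s['ft_force'],s['time_s'])
R=cv2.Rodrigues(s['orientation'])[0]; print((R.T@(np.array([.5012,.1873,.353])-s['eef_pos'])*1000).round(1),'tilt',R[:,2])
E
```

```text
[ 0.50080929 -0.21718794  0.35538904] [ 0.61054441  0.22197859 -3.26163588] 19.9
[155.5 373.4   2.5] tilt [-7.13360732e-04  3.76237437e-04 -9.99999675e-01]
```

View pics/w6.png

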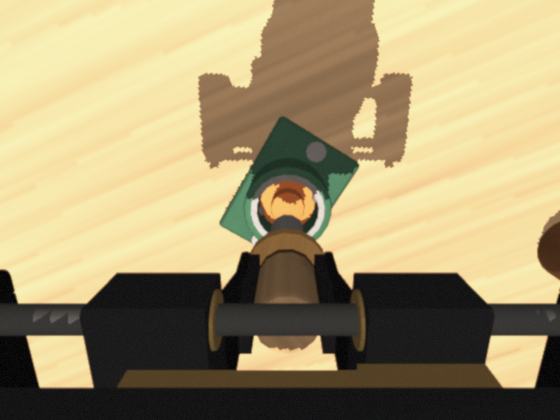

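The view shows the cap seated deep in the bore at about (288,200), with the pusher unchanged in the grip. Next I return to the stand.

Request:
arm_command(
  motion=[
    {"delta_pos":[5,12,0],"spin":0,"claw":1},
    {"delta_pos":[10,24,0],"spin":0,"claw":1},
    {"delta_pos":[10,24,0],"spin":0,"claw":1},
    {"delta_pos":[10,24,0],"spin":0,"claw":1},
    {"delta_pos":[10,24,0],"spin":0,"claw":1},
    {"delta_pos":[10,24,0],"spin":0,"claw":1},
    {"delta_pos":[10,24,0],"spin":0,"claw":1},
    {"delta_pos":[10,24,0],"spin":0,"claw":1},
    {"delta_pos":[10,24,0],"spin":0,"claw":1},
    {"delta_pos":[10,24,0],"spin":0,"claw":1},
    {"delta_pos":[10,24,0],"spin":0,"claw":1},
    {"delta_pos":[10,24,0],"spin":0,"claw":1},
    {"delta_pos":[10,24,0],"spin":0,"claw":1},
    {"delta_pos":[10,24,0],"spin":0,"claw":1},
    {"delta_pos":[10,24,0],"spin":0,"claw":1},
    {"delta_pos":[10,24,0],"spin":0,"claw":1},
    {"delta_pos":[0.5,1.5,0],"spin":0,"claw":1},
    {"delta_pos":[0,0,0],"spin":0,"claw":1},
    {"delta_pos":[0,0,0],"spin":0,"claw":1},
    {"delta_pos":[0,0,0],"spin":0,"claw":1},
  ],
)

```text
time_s: 22.45
eef_pos: [0.5016, 0.1863, 0.3558]
orientation: [-0.62, -3.08, 0.0]
ft_force: [-0.0, -0.3, -2.6]
gripper_width: 0.31
grip_force: 60.0
```

```bash
python3 - <<'E'
from h import *
s=env.get_state(); R=cv2.Rodrigues(s['orientation'])[0]; print(s['eef_pos'],(R.T@(np.array([.5012,.1873,.305])-s['eef_pos'])*1000).round(1),'tilt',R[:,2],s['time_s'])
E
```

```text
[0.50159765 0.18634769 0.35575639] [ 0.7  0.7 50.8] tilt [-6.87633662e-05 -1.81157706e-04 -9.99999981e-01] 22.45
```

Request:
arm_command(
  motion=[
    {"delta_pos":[0.7,0.7,10],"spin":0,"claw":1},
    {"delta_pos":[0,0,15],"spin":0,"claw":1},
    {"delta_pos":[0,0,15],"spin":0,"claw":1},
    {"delta_pos":[0,0,10],"spin":0,"claw":1},
    {"delta_pos":[0,0,0],"spin":0,"claw":1},
    {"delta_pos":[0,0,0],"spin":0,"claw":1},
  ],
)

```text
time_s: 23.2
eef_pos: [0.5014, 0.1882, 0.3059]
orientation: [0.618, 3.08, 0.001]
ft_force: [0.1, -0.2, -2.5]
gripper_width: 0.311
grip_force: 60.0
```

Request:
arm_command(
  motion=[
    {"delta_pos":[0,0,4],"spin":0,"claw":1},
    {"delta_pos":[0,0,4],"spin":0,"claw":1},
    {"delta_pos":[0,0,4],"spin":0,"claw":1},
    {"delta_pos":[0,0,3],"spin":0,"claw":1},
    {"delta_pos":[0,0,0],"spin":0,"claw":1},
  ],
)

```text
time_s: 23.82
eef_pos: [0.5011, 0.1881, 0.2904]
orientation: [-0.618, -3.08, 0.001]
ft_force: [0.3, -1.0, -2.6]
gripper_width: 0.306
grip_force: 60.0
```

Request:
arm_command(
  motion=[
    {"delta_pos":[-0.3,-0.6,4],"spin":0,"claw":1},
    {"delta_pos":[0,0,4],"spin":0,"claw":1},
    {"delta_pos":[0,0,4],"spin":0,"claw":1},
    {"delta_pos":[0,0,0],"spin":0,"claw":1},
  ],
)

```text
time_s: 24.32
eef_pos: [0.501, 0.1874, 0.2783]
orientation: [-0.618, -3.079, 0.001]
ft_force: [0.1, 0.0, -2.2]
gripper_width: 0.311
grip_force: 60.0
```

Request:
arm_command(
  motion=[
    {"delta_pos":[0,0,4],"spin":0,"claw":1},
    {"delta_pos":[0,0,4],"spin":0,"claw":1},
    {"delta_pos":[0,0,4],"spin":0,"claw":1},
    {"delta_pos":[0,0,4],"spin":0,"claw":1},
    {"delta_pos":[0,0,1],"spin":0,"claw":1},
    {"delta_pos":[0,0,0],"spin":0,"claw":1},
  ],
)

```text
time_s: 25.08
eef_pos: [0.5012, 0.1875, 0.2617]
orientation: [-0.618, -3.08, -0.0]
ft_force: [0.4, -0.2, -1.2]
gripper_width: 0.31
grip_force: 60.0
```

Request:
arm_command(
  motion=[
    {"delta_pos":[0,0,1.5],"spin":0,"claw":1},
    {"delta_pos":[0,0,1],"spin":0,"claw":1},
    {"delta_pos":[0,0,0],"spin":0,"claw":1},
  ],
)

```text
time_s: 25.45
eef_pos: [0.5012, 0.1875, 0.2592]
orientation: [-0.618, -3.08, -0.0]
ft_force: [0.4, -0.4, -2.0]
gripper_width: 0.314
grip_force: 60.0
```

Request:
arm_command(
  motion=[
    {"delta_pos":[0,0,0.7],"spin":0,"claw":1},
    {"delta_pos":[0,0,0],"spin":0,"claw":1},
  ],
)

```text
time_s: 25.7
eef_pos: [0.5012, 0.1875, 0.2585]
orientation: [-0.618, -3.08, -0.0]
ft_force: [0.2, -0.1, -3.3]
gripper_width: 0.312
grip_force: 60.0
```

Request:
arm_command(
  motion=[
    {"delta_pos":[0,0,0.5],"spin":0,"claw":1},
    {"delta_pos":[0,0,0],"spin":0,"claw":0},
    {"delta_pos":[0,0,0],"spin":0,"claw":-1},
    {"delta_pos":[0,0,0],"spin":0,"claw":-1},
    {"delta_pos":[0,0,0],"spin":0,"claw":-1},
    {"delta_pos":[0,0,0],"spin":0,"claw":-1},
    {"delta_pos":[0,0,0],"spin":0,"claw":-1},
    {"delta_pos":[0,0,-8],"spin":0,"claw":-1},
    {"delta_pos":[0,0,-15],"spin":0,"claw":-1},
    {"delta_pos":[0,0,-20],"spin":0,"claw":-1},
    {"delta_pos":[0,0,-20],"spin":0,"claw":-1},
    {"delta_pos":[0,0,-20],"spin":0,"claw":-1},
    {"delta_pos":[0,0,-20],"spin":0,"claw":-1},
    {"delta_pos":[0,0,-20],"spin":0,"claw":-1},
    {"delta_pos":[0,0,0],"spin":0,"claw":-1},
    {"delta_pos":[0,0,0],"spin":0,"claw":-1},
  ],
)

```text
time_s: 27.7
eef_pos: [0.5009, 0.1874, 0.3809]
orientation: [-0.618, -3.08, 0.0]
ft_force: [-0.4, -1.1, -0.1]
gripper_width: 1.0
grip_force: 0.0
```

```bash
python3 - <<'E'
from h import *
s=env.get_state(); print(s['eef_pos'],s['ft_force'],s['gripper_width'],s['time_s'])
w=imaging.grab_frame('wrist'); f=imaging.grab_frame('scene'); b=lambda x:cv2.cvtColor(x['pixels'],cv2.COLOR_RGB2BGR)
a=cv2.resize(b(f)[290:350,120:190],(420,360)); c=cv2.resize(b(w)[130:260,200:370],(370,283)); c=cv2.copyMakeBorder(c,0,77,0,0,cv2.BORDER_CONSTANT)
cv2.imwrite('pics/fin.png',np.hstack([a,c]))
E
```

```text
[0.50087676 0.18735465 0.38089537] [-0.36539033 -1.12675217 -0.09925126] 0.9996423385437261 27.7
```

View pics/fin.png

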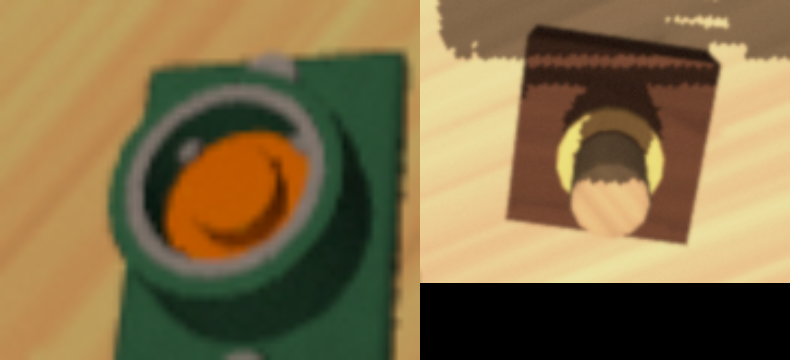

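The cap sits level below the rim, with two catches visible above its flange. The pusher stands upright in its stand, and the gripper is clear. I'm handing in.

```bash
python3 -c "
from workcell import env
print(env.hand_in())"
```

```text
the job is handed in; nothing more can be done
None
```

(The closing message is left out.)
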